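# Fit the amber filter glass in the strain viewer

## Task

Drop the amber filter glass flat into the threaded cell on the strain viewer, set the retaining ring over the cell and screw it down clockwise until it is snug on the glass, letting go and taking a fresh hold of the ring as often as needed. Leave the green glass, the tin of rods, the paddle and the bead dish where they are.

Things in the scene. Friction and masses are not known exactly. Their poses are not given: they have to be found in the camera images.
- viewer: Strain viewer, fixed to the bench: grey box 120 x 120 x 30 mm with a round aluminium collar (the cell) 24 mm high in the middle of its top. Origin under the box's centre, on the bench, z up along the collar's axis. Collar: bore 41 mm wide, 10 mm deep to a white seat; outside 47 mm, 55 mm over the screw ridges.
- cell_seat (a point): Centre of the white seat in the cell, on the collar's axis, 44 mm above the bench, 10 mm below the collar's rim. Axes as the viewer.
- cell_rim (a point): Centre of the collar's rim, 54 mm above the bench. Axes as the viewer. Thread outside: three-start, right-hand, falls 24 mm per full clockwise turn seen from above, 2 mm axial play, holds by friction. The three ridges start at the top at 0, 120 and 240 degrees from x (white lines on the box top) and run down clockwise 180 degrees each.
- amber_glass_center (a point): Centre (half-way up) of the amber filter glass: disc 38 mm wide, 14 mm thick, lowest 1.5 mm stepped in to 35 mm, aluminium bands, about 45 g, flat on the bench, z up. Seated, it stands 4 mm proud of the rim, its centre 51 mm above the bench. Held by the upper half of its edge it clears the rim and drops the last few mm.
- green_glass_center (a point): Centre of the green filter glass, a bystander: same shape and size as the amber one.
- ring_center (a point): Centre (half-way up) of the dark steel retaining ring, right way up on the bench, z up: 16-sided, 66 mm across flats (flats face every 22.5 degrees from x), 22 mm high, about 100 g. Inside 58 mm; an inward lip 4 mm thick on top has a 28 mm hole and presses on the glass. Screwed home on the glass, this centre is 51 mm above the bench.
- ring_lug (a point): One of three brass lugs inside the ring's foot, at 0 (this one), 120 and 240 degrees from the ring's x, under red dots on its top. Best set on with lugs 20 degrees counter-clockwise of the ridge starts: then 135 degrees clockwise to tighten (up to 120 more from other yaws); a stop comes 7 degrees on. Turns freely below 0.4 N m, snug at 0.7; over 2 N m the lugs may jump.
- rod_tin: Bystander: steel tin 66 mm wide, 85 mm high, with glass rods standing up to about 160 mm. Origin under its centre.
- paddle: Bystander: shaping paddle lying on the bench, black blade 100 x 60 x 12 mm along its +x, wooden handle 160 mm along its -x; origin at the blade and handle joint.
- bead_dish: Bystander: white bowl 70 mm wide, 30 mm high. Origin under its centre.
Things that resemble listed ones, but are neither listed nor needed, are in the scene too. Leave any blue or purple look-alike of the part that bears amber_glass_center alone. Leave any blue look-alike of the part that bears ring_center alone.

How it is judged:
On the way:
1. the amber glass lies flat on the seat of the cell (horizontal distance between amber_glass_center and cell_seat below 0.003 m and z of amber_glass_center in the frame of viewer between 0.048 and 0.053 m and angle between amber_glass_center's own z axis and vertical below 0.06 rad), for 0.2 s.
At the end, for the whole second after the job is handed in: Amber glass flat on the seat (within 3 mm of the cell axis, 2 mm of its seated height, 0.06 rad of level); ring level on the collar, within 3 mm of the axis and 1.5 mm of its lowest height, pressing on the glass with over 3 N, at rest (all of step 1 and horizontal distance between ring_center and cell_seat below 0.003 m and z of ring_center in the frame of viewer below 0.0525 m and angle between ring_center's own z axis and vertical below 0.06 rad and contact force between ring and amber_glass above 3 N and linear speed of ring below 0.02 m/s); the robot touches nothing.
It fails at once if the green glass is shifted by more than 30 mm (distance of green_glass_center from where it was at the start of the episode above 0.03 m).
It fails at once if the tin of rods is shifted by more than 30 mm (distance of rod_tin from where it was at the start of the episode above 0.03 m).
It fails at once if the paddle is shifted by more than 30 mm (distance of paddle from where it was at the start of the episode above 0.03 m).
It fails at once if the bead dish is shifted by more than 30 mm (distance of bead_dish from where it was at the start of the episode above 0.03 m).
It also fails if it takes over 72 s, if anything falls off the work surface, if the arm or the gripper's body presses on something with over 40 N, if the wrist force passes 120 N, or if a joint passes its speed limit or range.

## Robot

A 7-joint arm with a two-finger parallel gripper is mounted at the origin on the work surface. World frame = base frame: x ahead of the robot, y to its left, z up, the work surface at z = 0. Lengths are in m, angles in rad, forces in N, time in s.
With the tool pointing down it reaches from about 0.4 to 0.85 m from the base axis. Payload 10.4 kg.
Tool frame: the origin (TCP) lies where the fingers leave the gripper's body, on its centre line; the fingertips stand 73 mm ahead of it and the grasp point (between the pads) lies 54 mm ahead of it; z points along the fingers, y is the direction in which the jaws open and shut (so a half turn about z gives the same grasp; the last joint's range is limited). The gripper opens to 85 mm and grips with 20 to 120 N. Pads are 22 mm wide; open, the fingers measure 114 mm over their backs; the gripper's body (76 mm by 85 mm) begins 54 mm behind the grasp point. The pads swing forward as they close: fully open they stand 13 mm farther back than shut.
Start: joints at [-1.237, 0.332, -0.065, 1.46, 0.022, 1.35, -0.088], TCP at [0.218, 0.586, 0.304] pointing down, gripper open.
Joint ranges: [-2.6, 2.6], [-0.5, 2.12], [-1.47, 1.34], [0.16, 2.42], [-1.27, 4.41], [0.06, 2.06], [-2.6, 2.6]. Speed limits (rad/s): [2.22, 2.22, 2.79, 2.79, 3.14, 3.14, 3.14].

## Interface

Orientations are given as a unit quaternion [x, y, z, w].
In Python, from workcell import get_obs, camera, camera_model, hand_in gives the robot as it stands.
- The arm moves only by the shell command python3 -m crank 'ROWS' [FORCE]. ROWS is text: rows parted by semicolons, each of 7 numbers parted by spaces: the shift along the tool's x, y, z in units of 40 mm (1.0 is 40 mm), then the turn, a rotation vector about the tool's x, y, z in units of 8 degrees (1.0 is 8 degrees), then the finger opening in mm, from 0 to 85.4. In form: x y z ax ay az jaw; .... A call has exactly 10 rows; each row shifts and turns the pose as measured when the row begins, along the tool's axes as they then stand; what a row does not reach is not made up. A row lasts 1/10 s, in which the tool goes at most 50 mm and 8.59 degrees, less where a joint would pass 70% of its speed; a pose out of reach is approached as far as the arm can. A call is refused whole if a number of a shift passes 1 or a number of a turn 1, either way. A call with a gripper value outside its range is refused whole. The fingers move at their own pace and stop on an object; FORCE is the grip in N (left out, the last holds). Time passes only in rows, so rows that do not move let the fingers close, or fill a call up. It gives the time, the measured TCP pose, the force and the opening at its end, in the units of the state.
- get_obs(): the state, without advancing time (a new reading comes with each control period).
- camera(name): name is "side" or "top" or "wrist"; returns (picture, depth): 480x640x3 uint8, red, green, blue; 480x640 float32, m along the optical axis (not along the pixel's ray), 0 where there is no reading.
- camera_model(name): a dict with "fx", "fy", "cx", "cy" (pixels), "position" and "rotation" of the camera in the world; the wrist camera has in their place "hand_eye" (4x4, takes a point from camera to tool coordinates, whose origin is the TCP and whose axes are the flange's). Camera axes: x right, y up, looking along -z (the intrinsics and any distortion apply to the point x, -y, -z); pixel columns grow to the right and rows downward; lengths in m; the calibration is good to about 2 mm. The wrist camera is an equidistant fisheye: a pixel r from the principal point sees the ray r / f radians off the axis. A picture is of the moment at which its call begins: read the wrist's pose just before it. camera_model takes no time and is no camera call.
- hand_in(): hands the job in, once; it reports no verdict.
The state is a dict: "clock": time; "joint_pos": joint angles; "joint_velocities": joint speeds; "tau": joint torques, N m; "position": TCP position; "ee_rot": TCP orientation; "ft_force": force on the tool from outside, world axes, zero at the start; "torque": the same for the moment, N m; "grip_width": opening from 0.0 (shut) to 1.0 (fully open).
Only numpy, scipy, OpenCV 4.12 (cv2) and the standard library are available. Lean on these libraries where they do the work, as an engineer would, in place of code of your own. Each camera call takes 0.05 s, during which the arm holds its last target.

## Working session

There is one attempt and no reset: what is moved stays moved. The work goes in short steps, Python scripts to look and compute and a shell command to move; the robot and the scene stay as the last step left them, time stands still between calls to the robot, and variables do not carry over. Pictures are saved under pics/ and viewed, and the job is handed in when it is done.

```bash
ls; mkdir -p pics
python3 - <<'E'
from workcell import *
import cv2
o=get_obs(); print(o)
for n in ["side","top","wrist"]:
    p,d=camera(n); cv2.imwrite(f"pics/{n}0.png",p[:,:,::-1]); 
    import numpy as np; np.save(f"pics/{n}0.npy",d)
    print(n,camera_model(n))
E
```

```text
pics
{'clock': 0.0, 'joint_pos': array([-1.23658602,  0.33289334, -0.06469624,  1.46092966,  0.02159386,
        1.34988384, -0.08850902]), 'joint_velocities': array([-0.00044891,  0.00088475,  0.00102955,  0.00057954, -0.0011491 ,
        0.00149026, -0.00106485]), 'tau': array([ 3.42415151e-04, -6.25443149e+01,  4.94678027e-02, -3.91608882e+01,
        1.62335444e-02,  9.82636178e-03,  2.98119357e-05]), 'position': array([0.21821319, 0.5853882 , 0.303108  ]), 'ee_rot': array([ 1.77456864e-01,  9.84128324e-01, -7.02915292e-04, -9.64473548e-05]), 'ft_force': array([ 0.16372316,  0.04906925, -0.40214239]), 'torque': array([0.01552581, 0.03878921, 0.02986565]), 'grip_width': 1.0021063873278284}
side {'fx': 516.382160165412, 'fy': 516.382160165412, 'cx': 331.18359571792934, 'cy': 239.9738139571205, 'position': array([0.32825274, 0.58103525, 0.72879829]), 'rotation': array([-0.08605468,  0.3760502 ,  0.90457031, -0.1814756 ])}
top {'fx': 603.4435232621714, 'fy': 603.4435232621714, 'cx': 329.1416300899703, 'cy': 244.8470973546483, 'position': array([ 0.3786753 , -0.03784758,  1.09469562]), 'rotation': array([-0.07455462,  0.07892115,  0.70294624, -0.70290799])}
wrist {'fx': 371.64829954431775, 'fy': 371.64829954431775, 'cx': 322.5338351321213, 'cy': 235.84354090426365, 'hand_eye': array([[ 4.77432634e-04,  9.45181823e-01,  3.26544168e-01,
         8.32475917e-02],
       [ 9.99999727e-01, -6.35385390e-04,  3.77046138e-04,
         7.08892889e-04],
       [ 5.63858550e-04,  3.26543899e-01, -9.45181868e-01,
        -7.10374532e-02],
       [ 0.00000000e+00,  0.00000000e+00,  0.00000000e+00,
         1.00000000e+00]])}
```

View pics/top0.png

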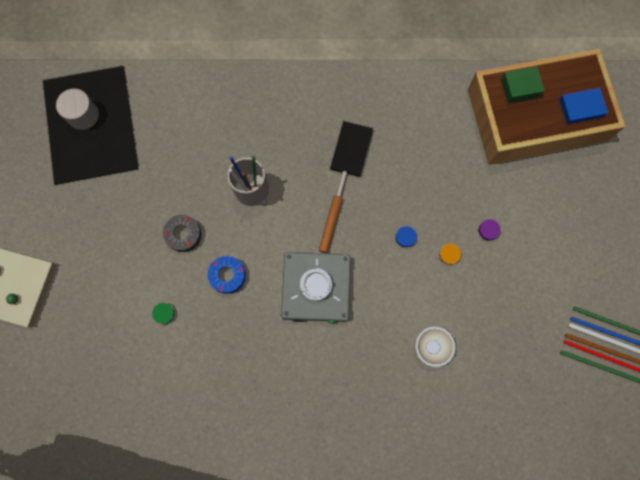

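View pics/side0.png

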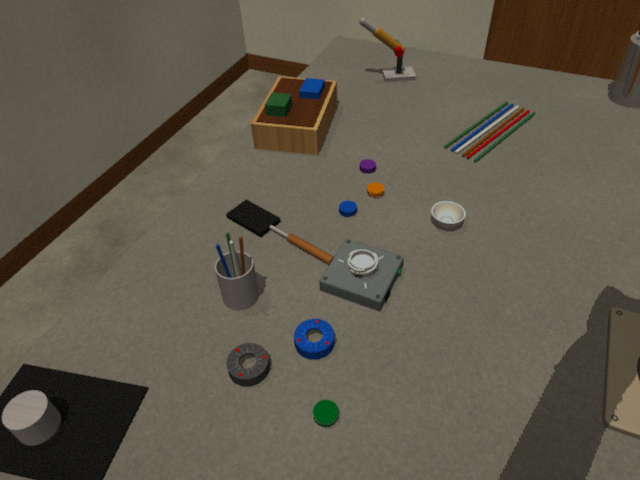

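View pics/wrist0.png

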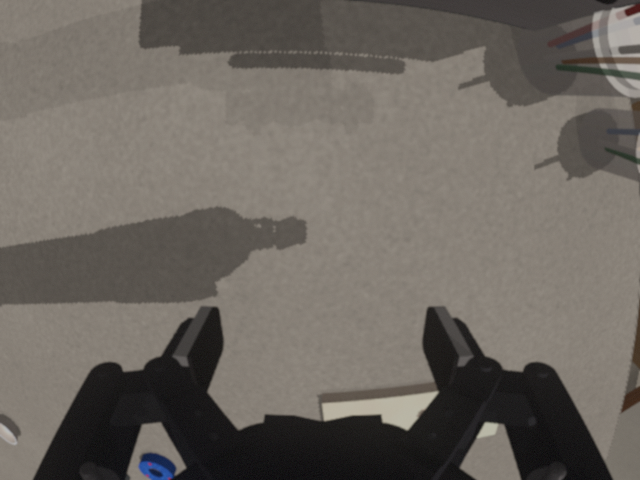

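```bash
cat > h.py <<'E'
import numpy as np, cv2
from scipy.spatial.transform import Rotation as R
from workcell import *
def px2ray(m,u,v): return np.array([(u-m['cx'])/m['fx'],-(v-m['cy'])/m['fy'],-1.0])
def at_z(name,u,v,z):
    m=camera_model(name); r=R.from_quat(m['rotation']).apply(px2ray(m,u,v)); p=m['position']
    return p+r*(z-p[2])/r[2]
def proj(name,P):
    m=camera_model(name); c=R.from_quat(m['rotation']).inv().apply(np.atleast_2d(P)-m['position'])
    return np.c_[m['cx']+m['fx']*c[:,0]/-c[:,2], m['cy']-m['fy']*c[:,1]/-c[:,2]]
def wproj(P,pos,quat):
    m=camera_model('wrist'); H=np.array(m['hand_eye'])
    t=R.from_quat(quat).inv().apply(np.atleast_2d(P)-pos)
    c=(t-H[:3,3])@H[:3,:3]; c=c*[1,-1,-1]
    rr=np.hypot(c[:,0],c[:,1]); th=np.arctan2(rr,c[:,2])
    return np.c_[m['cx']+m['fx']*th*c[:,0]/rr, m['cy']+m['fy']*th*c[:,1]/rr]
def w_at_z(u,v,z,pos,quat):
    m=camera_model('wrist'); H=np.array(m['hand_eye'])
    x=(u-m['cx'])/m['fx']; y=(v-m['cy'])/m['fy']; th=np.hypot(x,y)
    s=np.sin(th)/th if th>0 else 1
    r=np.array([x*s,-y*s,-np.cos(th)])
    Rt=R.from_quat(quat); d=Rt.apply(H[:3,:3]@r); o=Rt.apply(H[:3,3])+pos
    return o+d*(z-o[2])/d[2]
E
python3 - <<'E'
from h import *
p=cv2.imread('pics/top0.png')
a=p[195:285,380:520]; b=p[205:325,140:260]; c=p[240:330,270:360]
cv2.imwrite('pics/c1.png',np.hstack([cv2.resize(x,None,fx=k,fy=k,interpolation=cv2.INTER_CUBIC) for x,k in((b,4),)]))
cv2.imwrite('pics/c2.png',cv2.resize(a,None,fx=5,fy=5,interpolation=cv2.INTER_CUBIC))
cv2.imwrite('pics/c3.png',cv2.resize(c,None,fx=6,fy=6,interpolation=cv2.INTER_CUBIC))
for n,u,v,z in (('amber',450.5,254,.014),('ring',182,233,.022),('collar',316,284,.054),('green',163.5,314,.014),('bring',227,275,.022),('tin',248,175,.085)):
    print(n,at_z('top',u,v,z).round(4))
print(at_z('top',320,240,0),at_z('top',420,240,0),at_z('top',320,340,0))
E
```

```text
amber [ 0.6005 -0.2668  0.014 ]
ring [0.6377 0.224  0.022 ]
collar [ 0.5388 -0.0215  0.054 ]
green [0.4908 0.2513 0.014 ]
bring [0.5601 0.1392 0.022 ]
tin [0.7274 0.0983 0.085 ]
[ 0.62980147 -0.02773015  0.        ] [ 0.6299287  -0.21401075  0.        ] [ 0.44562867 -0.02819878  0.        ]
```

View pics/c1.png

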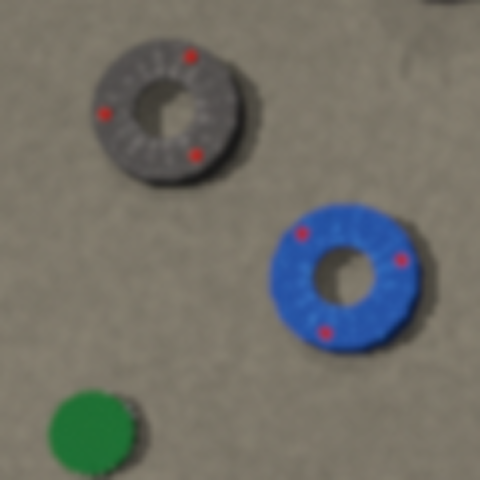

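View pics/c2.png

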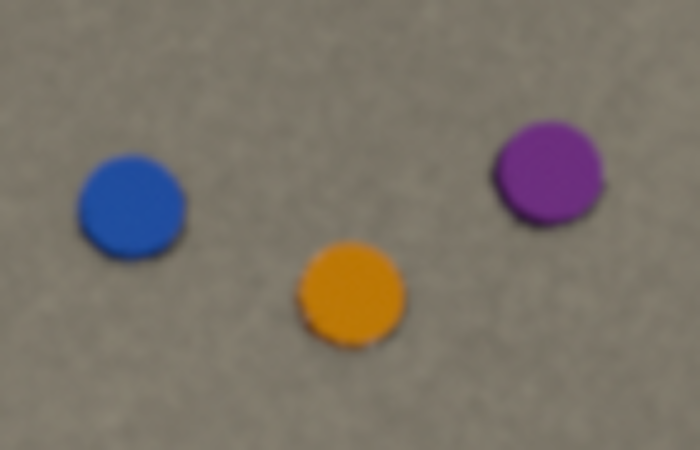

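View pics/c3.png

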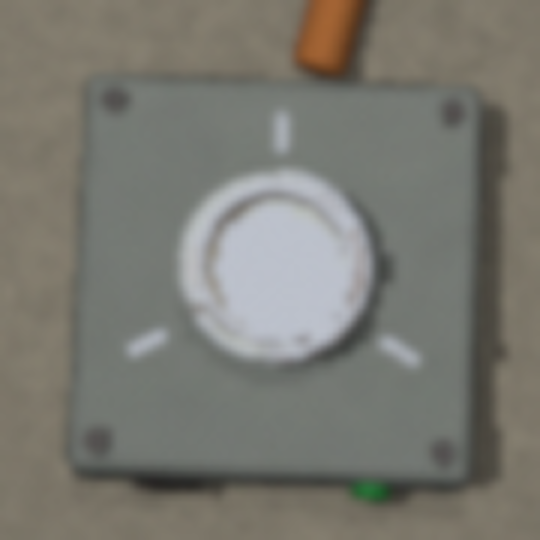

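Amber candidates in the top view are orange (450,254), blue (406,237) and purple (490,230). Only (450,254) is amber. Ring candidates are dark grey with red dots (182,233) and blue (227,275). The dark steel one fits. The enlarged crops confirm both. First I'll turn the tool so its y lies along world x.

```bash
python3 -m crank '0 0 0 0 0 0.97 85; 0 0 0 0 0 0.97 85; 0 0 0 0 0 0.97 85; 0 0 0 0 0 0.97 85; 0 0 0 0 0 0.97 85; 0 0 0 0 0 0.97 85; 0 0 0 0 0 0.97 85; 0 0 0 0 0 0.97 85; 0 0 0 0 0 0.97 85; 0 0 0 0 0 0 85' 40
python3 - <<'E'
from h import *
o=get_obs();print(o['joint_pos'].round(3),o['position'],R.from_quat(o['ee_rot']).as_matrix().round(3).tolist())
f=lambda u,v,u0,v0,k:(u0+(u+.5)/k-.5,v0+(v+.5)/k-.5)
L=[at_z('top',*f(u,v,270,240,6),.030) for u,v in((282,131),(147,343),(401,351))]
L=np.array(L);c=L.mean(0);print('viewer',c,[np.degrees(np.arctan2(*(l-c)[1::-1])) for l in L],np.linalg.norm(L-c,axis=1))
L=[at_z('top',*f(u,v,270,240,6),.030) for u,v in((97,78),(487,92),(70,470),(468,488))]
print('box corners',np.mean(L,0))
L=np.array([at_z('top',*f(u,v,140,205,4),.022) for u,v in((191,57),(105,114),(197,156))]);c=L.mean(0);print('ring',c,[np.degrees(np.arctan2(*(l-c)[1::-1])) for l in L],np.linalg.norm(L-c,axis=1))
print('amber',at_z('top',*f(352,294,380,195,5),.014))
E
```

```text
clock: 1.15
position: [0.2178, 0.5842, 0.2996]
ee_rot: [0.726, 0.688, -0.003, 0.002]
ft_force: [0.8, 0.2, -0.2]
grip_width: 0.998
[-1.37   0.332  0.106  1.473 -0.035  1.346 -1.315] [0.21781005 0.58416728 0.29956982] [[0.054, 0.999, -0.002], [0.999, -0.054, -0.008], [-0.008, -0.002, -1.0]]
viewer [ 0.54015054 -0.02055957  0.03      ] [np.float64(-1.8687337381661555), np.float64(118.1671880770137), np.float64(-121.81343163690609)] [0.04332919 0.04336178 0.04332196]
box corners [ 0.53856747 -0.02172875  0.03      ]
ring [0.63987644 0.22648699 0.022     ] [np.float64(-24.058175017369972), np.float64(95.18000557210301), np.float64(-144.06886136923555)] [0.02681779 0.02702174 0.02722971]
amber [ 0.60158476 -0.26589495  0.014     ]
```

```bash
for i in 1; do python3 -m crank '-0.94 0.49 0 0 0 0 70; -0.94 0.49 0 0 0 0 70; -0.94 0.49 0 0 0 0 70; -0.94 0.49 0 0 0 0 70; -0.94 0.49 0 0 0 0 70; -0.94 0.49 0 0 0 0 70; -0.94 0.49 0 0 0 0 70; -0.94 0.49 0 0 0 0 70; -0.94 0.49 0 0 0 0 70; -0.94 0.49 0 0 0 0 70'; done
```

```text
clock: 2.15
position: [0.4038, 0.1922, 0.2997]
ee_rot: [0.706, 0.709, -0.004, 0.002]
ft_force: [1.2, 0.9, 0.5]
grip_width: 0.821
```

```bash
python3 -m crank '-0.95 0.41 0 0 0 0 60; -0.95 0.41 0 0 0 0 60; -0.95 0.41 0 0 0 0 60; -0.95 0.41 0 0 0 0 60; -0.95 0.41 0 0 0 0 60; -0.95 0.41 0 0 0 0 60; -0.95 0.41 0 0 0 0 60; -0.95 0.41 0 0 0 0 60; -0.95 0.41 0.4 0 0 0 60; -0.95 0.41 0.4 0 0 0 60'; python3 -m crank '-0.5 0.25 0.6 0 0 0 60; -0.5 0.25 0.6 0 0 0 60; -0.3 0.1 0.4 0 0 0 60; 0 0 0.4 0 0 0 60; 0 0 0.4 0 0 0 60; 0 0 0 0 0 0 60; 0 0 0 0 0 0 60; 0 0 0 0 0 0 60; 0 0 0 0 0 0 60; 0 0 0 0 0 0 60'
python3 - <<'E'
from h import *
o=get_obs();print(o['joint_pos'].round(3),o['position'],R.from_quat(o['ee_rot']).as_matrix().round(3).tolist(),o['grip_width'])
p,d=camera('wrist');cv2.imwrite('pics/w1.png',p[:,:,::-1])
print(wproj([[.6016,-.2659,.014]],o['position'],o['ee_rot']))
E
```

```text
clock: 3.15
position: [0.5832, -0.2004, 0.2727]
ee_rot: [0.687, 0.727, -0.0, 0.004]
ft_force: [0.4, 1.1, 1.1]
grip_width: 0.708
clock: 4.15
position: [0.6116, -0.2564, 0.171]
ee_rot: [0.679, 0.734, -0.001, 0.003]
ft_force: [-0.9, -0.1, 0.8]
grip_width: 0.699
[-0.2    0.61   0.745  1.539 -0.433  1.159  0.705] [ 0.61163117 -0.25639043  0.17098652] [[-0.077, 0.997, 0.003], [0.997, 0.077, -0.006], [-0.006, 0.003, -1.0]] 0.6994699809560442
[[303.86298797 254.76243018]]
```

View pics/w1.png

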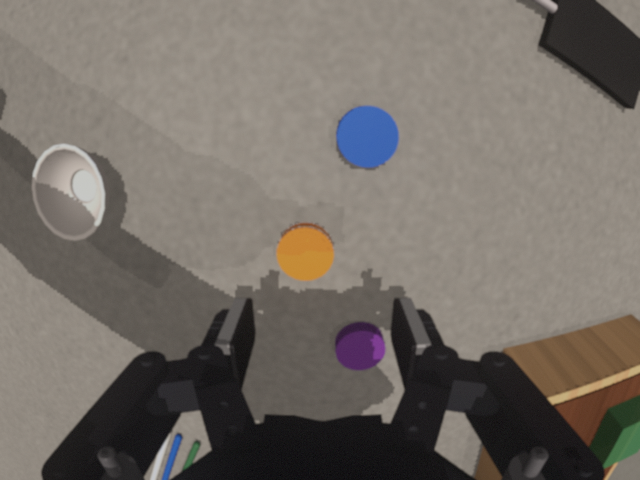

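Run:
```python
from h import *
o=get_obs()
p=cv2.imread('pics/w1.png');h=cv2.cvtColor(p,cv2.COLOR_BGR2HSV)
m=cv2.inRange(h,(10,150,150),(25,255,255));m[:200]=0;m[300:]=0
c=max(cv2.findContours(m,0,1)[0],key=cv2.contourArea);e=cv2.fitEllipse(c);print(e)
P=w_at_z(*e[0],.014,o['position'],o['ee_rot']);print(P)
D=P-o['position'];print(R.from_quat(o['ee_rot']).inv().apply(D)/.04, 'units')
```

```text
((304.74072265625, 253.29830932617188), (51.60026931762695, 55.12046813964844), 98.4004135131836)
[ 0.60223202 -0.26487538  0.014     ]
[-0.1671634  -0.26429519  3.92689135] units
```

```bash
python3 -m crank '-0.08 -0.13 0.4 0 0 0 60; -0.08 -0.13 0.4 0 0 0 60; 0 0 0.4 0 0 0 60; 0 0 0.4 0 0 0 60; 0 0 0.3 0 0 0 60; 0 0 0 0 0 0 60; 0 0 0 0 0 0 60; 0 0 0 0 0 0 60; 0 0 0 0 0 0 60; 0 0 0 0 0 0 60'
python3 - <<'E'
from h import *
o=get_obs();print(o['position'],R.from_quat(o['ee_rot']).as_matrix().round(3).tolist(),o['grip_width'])
D=np.array([.6022,-.2649,.0765])-o['position'];print(R.from_quat(o['ee_rot']).inv().apply(D)/.04, 'units')
p,d=camera('wrist');cv2.imwrite('pics/w2.png',p[:,:,::-1])
E
```

```text
clock: 5.2
position: [0.6021, -0.2645, 0.0899]
ee_rot: [0.679, 0.734, -0.001, 0.004]
ft_force: [-0.6, -0.1, -0.0]
grip_width: 0.704
[ 0.60211057 -0.26450221  0.08986355] [[-0.078, 0.997, 0.005], [0.997, 0.078, -0.007], [-0.007, 0.004, -1.0]] 0.7039021448045856
[-7.70925206e-03 -4.21723732e-05  3.34155328e-01] units
```

View pics/w2.png

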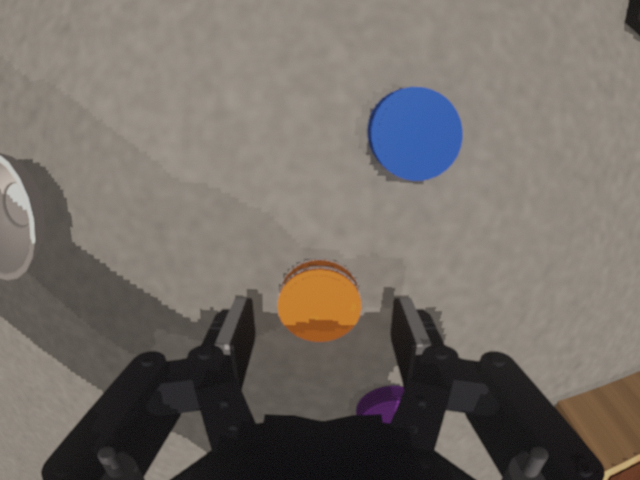

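```bash
python3 -m crank '0 0 0.2 0 0 0 60; 0 0 0.13 0 0 0 60; 0 0 0 0 0 0 50; 0 0 0 0 0 0 30; 0 0 0 0 0 0 30; 0 0 0 0 0 0 30; 0 0 0 0 0 0 30; 0 0 0 0 0 0 30; 0 0 0 0 0 0 30; 0 0 0 0 0 0 30' 40
python3 - <<'E'
from h import *
o=get_obs();print(o['position'],o['grip_width']*85.4,o['ft_force'])
p,d=camera('wrist');cv2.imwrite('pics/w3.png',p[:,:,::-1])
E
```

```text
clock: 6.25
position: [0.6026, -0.2647, 0.0763]
ee_rot: [0.679, 0.734, -0.0, 0.005]
ft_force: [-0.8, 0.3, 1.0]
grip_width: 0.421
[ 0.60260015 -0.26467981  0.07631234] 35.915075844837844 [-0.84261996  0.25234347  0.98502034]
```

View pics/w3.png

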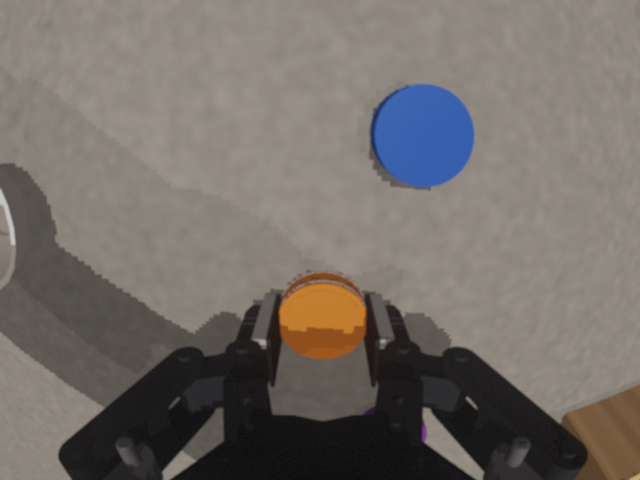

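```bash
python3 -m crank '0 0 -0.5 0 0 0 30; 0 0 -0.8 0 0 0 30; 0 0 -0.8 0 0 0 30; 0.4 -0.1 -0.4 0 0 0 30; 0.9 -0.15 0 0 0 0 30; 0.9 -0.15 0 0 0 0 30; 0.9 -0.15 0 0 0 0 30; 0.9 -0.15 0 0 0 0 30; 0.7 -0.15 0 0 0 0 30; 0.4 -0.1 0 0 0 0 30' 
python3 -m crank '0.5 -0.1 0 0 0 0 30; 0.4 -0.1 0 0 0 0 30; 0 0 0 0 0 0 30; 0 0 0 0 0 0 30; 0 0 0 0 0 0 30; 0 0 0 0 0 0 30; 0 0 0 0 0 0 30; 0 0 0 0 0 0 30; 0 0 0 0 0 0 30; 0 0 0 0 0 0 30'
python3 - <<'E'
from h import *
o=get_obs();print(o['position'],o['grip_width']*85.4,o['ft_force'],R.from_quat(o['ee_rot']).as_matrix().round(3).tolist())
p,d=camera('wrist');cv2.imwrite('pics/w4.png',p[:,:,::-1])
p,d=camera('top');cv2.imwrite('pics/t4.png',p[:,:,::-1])
E
```

```text
clock: 7.3
position: [0.5453, -0.06, 0.1772]
ee_rot: [0.681, 0.732, -0.001, 0.005]
ft_force: [0.7, -0.2, -1.0]
grip_width: 0.419
clock: 8.3
position: [0.534, -0.0241, 0.177]
ee_rot: [0.681, 0.732, -0.001, 0.005]
ft_force: [-0.4, -0.4, -1.0]
grip_width: 0.425
[ 0.53396216 -0.02412382  0.17699048] 36.3152402993879 [-0.3952326  -0.36945349 -0.96411223] [[-0.072, 0.997, 0.006], [0.997, 0.072, -0.008], [-0.008, 0.005, -1.0]]
```

View pics/w4.png

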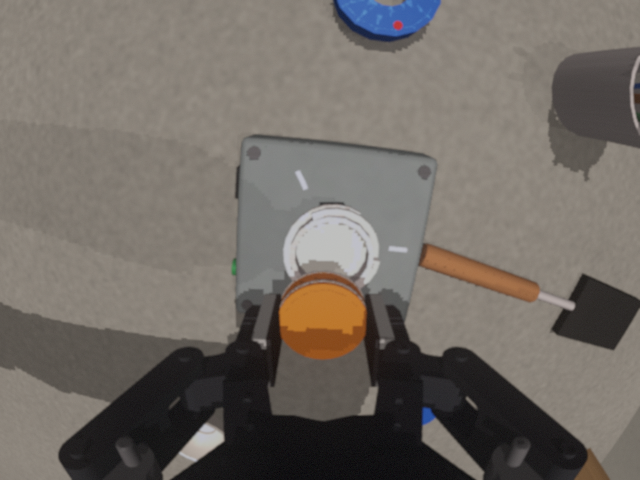

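Run:
```python
from h import *
p=cv2.imread('pics/w4.png')[120:330,225:445]
cv2.imwrite('pics/c4.png',cv2.resize(p,None,fx=3.5,fy=2.8,interpolation=cv2.INTER_CUBIC))
o=get_obs()
for c in ((.540,-.0206),(.5386,-.0217)):
    for s in (41,47): 
        a=np.radians([0,90,180,270]);print(c,s,(wproj(np.c_[c[0]+s/2e3*np.cos(a),c[1]+s/2e3*np.sin(a),0*a+.054],o['position'],o['ee_rot'])).round(1).tolist())
    a=np.radians([-1.85,118.15]);print(wproj(np.c_[c[0]+.0433*np.cos(a),c[1]+.0433*np.sin(a),0*a+.030],o['position'],o['ee_rot']).round(1).tolist())
```

```text
(0.54, -0.0206) 41 [[366.3, 260.4], [333.4, 223.7], [294.2, 255.8], [327.6, 290.2]]
(0.54, -0.0206) 47 [[371.4, 260.8], [333.8, 218.5], [288.9, 255.5], [327.2, 294.7]]
[[396.7, 249.6], [300.2, 180.9]]
(0.5386, -0.0217) 41 [[363.6, 262.1], [330.7, 225.4], [291.6, 257.5], [325.1, 291.7]]
(0.5386, -0.0217) 47 [[368.8, 262.4], [331.1, 220.2], [286.4, 257.1], [324.7, 296.2]]
[[394.4, 251.1], [297.7, 182.6]]
```

View pics/c4.png

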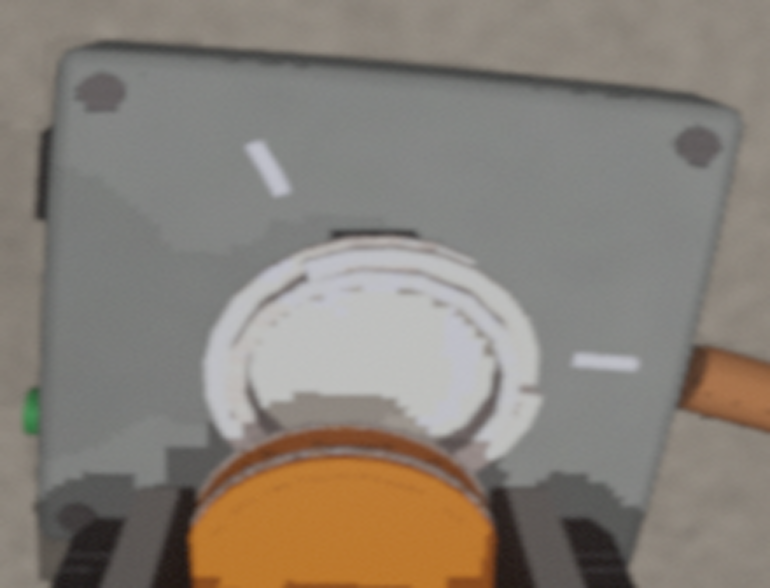

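```bash
python3 -m crank '0.05 0.09 0 0 0 0 30; 0.045 0.09 0 0 0 0 30; 0 0 0.3 0 0 0 30; 0 0 0.3 0 0 0 30; 0 0 0.3 0 0 0 30; 0 0 0.15 0 0 0 30; 0 0 0 0 0 0 30; 0 0 0 0 0 0 30; 0 0 0 0 0 0 30; 0 0 0 0 0 0 30'
python3 - <<'E'
from h import *
o=get_obs();print(o['position'],o['grip_width']*85.4,o['ft_force'],R.from_quat(o['ee_rot']).as_matrix().round(3).tolist())
P0=o['position']+np.array([-.0004,-.0002,0])
ims=[]
p,d=camera('wrist');p=p[:,:,::-1];cv2.imwrite('pics/w5.png',p);ims.append(cv2.resize(p[230:390,220:430],None,fx=3,fy=3,interpolation=2))
p,d=camera('side');p=p[:,:,::-1];cv2.imwrite('pics/s5.png',p);a=cv2.resize(p[200:320,300:430],None,fx=4,fy=4,interpolation=2)
cv2.imwrite('pics/c5.png',ims[0]);cv2.imwrite('pics/c5s.png',a)
E
```

```text
clock: 9.4
position: [0.5412, -0.0195, 0.1302]
ee_rot: [0.681, 0.732, -0.002, 0.004]
ft_force: [0.5, -0.4, -0.8]
grip_width: 0.424
[ 0.54123897 -0.0195403   0.13020284] 36.19212692498555 [ 0.54592701 -0.38265114 -0.8067017 ] [[-0.072, 0.997, 0.004], [0.997, 0.072, -0.008], [-0.008, 0.003, -1.0]]
```

View pics/c5.png

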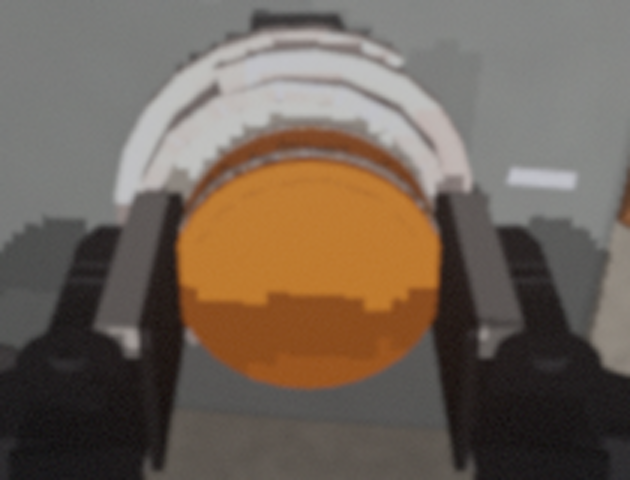

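View pics/c5s.png

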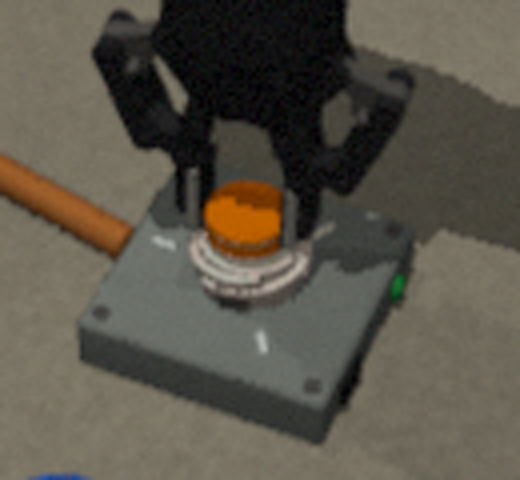

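Run:
```python
from h import *
o=get_obs();P,Q=o['position'],o['ee_rot']
print((220+542.5/3-.5,230+180.5/3-.5))
for c in((.5408,-.020),(.5400,-.0205)):
  a=np.radians([-1.85]);print(wproj([[c[0]+.0433*np.cos(a[0]),c[1]+.0433*np.sin(a[0]),.03]],P,Q))
  a=np.radians(range(0,360,45));print('rim out',((wproj(np.c_[c[0]+.0235*np.cos(a),c[1]+.0235*np.sin(a),0*a+.054],P,Q)-[220,230])*3).round().tolist())
c=P+[-.0004,-.0002,0]
print('glass bottom',((wproj(np.c_[c[0]+.0190*np.cos(a),c[1]+.0190*np.sin(a),0*a+.0555],P,Q)-[220,230])*3).round().tolist())
print('glass top',((wproj(np.c_[c[0]+.0190*np.cos(a),c[1]+.0190*np.sin(a),0*a+.068],P,Q)-[220,230])*3).round().tolist())
```

```text
(400.33333333333337, 289.6666666666667)
[[400.72140311 288.55123703]]
rim out [[448.0, 234.0], [416.0, 134.0], [306.0, 83.0], [188.0, 119.0], [140.0, 215.0], [183.0, 308.0], [285.0, 350.0], [392.0, 321.0]]
[[399.1068558  289.32548878]]
rim out [[443.0, 236.0], [411.0, 137.0], [300.0, 86.0], [183.0, 122.0], [135.0, 217.0], [178.0, 310.0], [280.0, 352.0], [387.0, 323.0]]
glass bottom [[421.0, 236.0], [394.0, 155.0], [304.0, 114.0], [209.0, 143.0], [169.0, 220.0], [203.0, 297.0], [287.0, 331.0], [375.0, 307.0]]
glass top [[429.0, 281.0], [401.0, 196.0], [305.0, 154.0], [202.0, 184.0], [160.0, 264.0], [197.0, 344.0], [286.0, 379.0], [380.0, 355.0]]
```

Run:
```python
from h import *
def ell(f,r0=200,r1=400):
    p=cv2.imread(f);h=cv2.cvtColor(p,cv2.COLOR_BGR2HSV)
    m=cv2.inRange(h,(10,150,60),(25,255,255));m[:r0]=0;m[r1:]=0;m[:,:250]=0;m[:,400:]=0
    c=max(cv2.findContours(m,0,1)[0],key=cv2.contourArea);return cv2.boundingRect(c),cv2.fitEllipse(c)
for f in('w1','w2','w3','w4','w5'): print(f,ell(f'pics/{f}.png'))
def Q(x,y,z,w): return [x,y,z,w]
a=np.radians(range(0,360,15))
def pr(c,P,q):
    w=wproj(np.c_[c[0]+.019*np.cos(a),c[1]+.019*np.sin(a),0*a+c[2]],P,q);return w.min(0),w.max(0)
print('w1',pr((.6022,-.2649,.014),[.61163,-.25639,.17099],Q(.679,.734,-.001,.003)))
print('w2',pr((.6022,-.2649,.014),[.60211,-.26450,.08986],Q(.679,.734,-.001,.004)))
print('w3',pr((.6022,-.2649,.014),[.6026,-.26468,.07631],Q(.679,.734,-.0,.005)))
o=get_obs();print('w5',pr(o['position']+[0,0,-.062],o['position'],o['ee_rot']))
```

```text
w1 ((277, 227, 56, 53), ((304.7343444824219, 253.2882080078125), (51.6164665222168, 55.12921905517578), 98.81497192382812))
w2 ((278, 269, 83, 73), ((319.0251770019531, 304.87579345703125), (71.65941619873047, 82.18289184570312), 91.51264190673828))
w3 ((278, 283, 90, 76), ((322.3200988769531, 320.448486328125), (75.2288589477539, 89.3142318725586), 90.08280944824219))
w4 ((278, 283, 90, 76), ((322.30694580078125, 320.6734313964844), (75.094482421875, 89.11750793457031), 89.80131530761719))
w5 ((278, 283, 90, 76), ((322.4346008300781, 320.57476806640625), (75.13871002197266, 89.22476196289062), 89.93862915039062))
w1 (array([276.33317098, 226.29071774]), array([333.52052814, 279.30405133]))
w2 (array([277.6267708 , 267.73999606]), array([360.93259556, 339.56855496]))
w3 (array([272.75907376, 281.26077553]), array([362.45347054, 356.50260524]))
w5 (array([274.13248409, 281.0456506 ]), array([364.07446734, 356.46601834]))
```

Run:
```python
from h import *
from scipy.optimize import least_squares
o=get_obs();P,q=o['position'],o['ee_rot']
a=np.radians(range(0,360,10))
def pr(c):
    w=wproj(np.c_[c[0]+.019*np.cos(a),c[1]+.019*np.sin(a),0*a+c[2]],P,q);return np.r_[w.min(0),w.max(0)]
s=least_squares(lambda c:pr(c)-[278,282.8,367.8,359],P+[0,0,-.062],x_scale=1e-3);print(s.x,s.fun,P)
D=np.array([.5406,-.0204,s.x[2]])-s.x;print(D,R.from_quat(q).inv().apply(D)/.04)
```

```text
[ 0.54283014 -0.01993696  0.06902828] [-0.35587189  0.39805348  0.35679908 -0.46083228] [ 0.54125309 -0.01949869  0.1302147 ]
[-0.00223014 -0.00046304  0.        ] [-0.00752168 -0.05644339 -0.0001276 ]
```

```bash
python3 -m crank '-0.01 -0.056 -0.05 0 0 0 30; 0 0 0 0 0 0 30; 0 0 0 0 0 0 30; 0 0 0 0 0 0 30; 0 0 0.05 0 0 0 30; 0 0 0.03 0 0 0 30; 0 0 0.03 0 0 0 30; 0 0 0.03 0 0 0 30; 0 0 0 0 0 0 30; 0 0 0 0 0 0 30'
python3 - <<'E'
from h import *
o=get_obs();print(o['position'],o['grip_width']*85.4,o['ft_force'],R.from_quat(o['ee_rot']).as_matrix().round(3).tolist())
p,d=camera('wrist');p=p[:,:,::-1];cv2.imwrite('pics/w6.png',p);cv2.imwrite('pics/c6.png',cv2.resize(p[230:390,220:430],None,fx=3,fy=3,interpolation=2))
E
```

```text
clock: 10.5
position: [0.5391, -0.02, 0.1267]
ee_rot: [0.681, 0.732, -0.001, 0.004]
ft_force: [-0.6, 0.5, 0.2]
grip_width: 0.421
[ 0.5390619  -0.02001918  0.12669906] 35.95895112573065 [-0.56812501  0.45451246  0.24594667] [[-0.072, 0.997, 0.005], [0.997, 0.072, -0.008], [-0.008, 0.004, -1.0]]
```

View pics/c6.png

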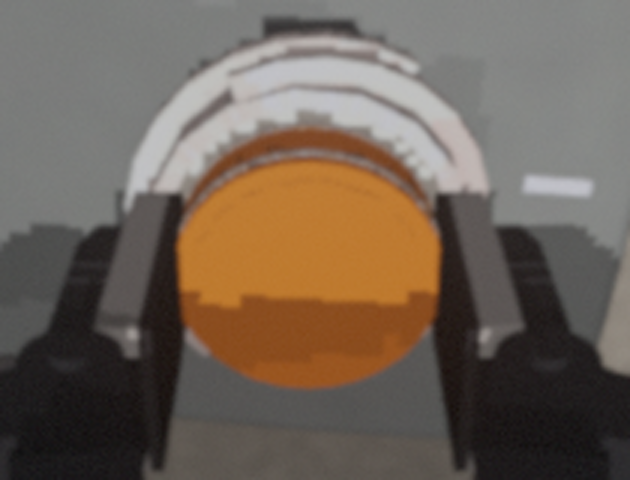

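```bash
python3 -m crank '0 0 0.02 0 0 0 30; 0 0 0.02 0 0 0 30; 0 0 0 0 0 0 30; 0 0 0 0 0 0 38; 0 0 0 0 0 0 42; 0 0 0 0 0 0 46; 0 0 0 0 0 0 50; 0 0 0 0 0 0 50; 0 0 0 0 0 0 50; 0 0 0 0 0 0 50'
python3 - <<'E'
from h import *
o=get_obs();print(o['position'],o['grip_width']*85.4,o['ft_force'])
p,d=camera('wrist');p=p[:,:,::-1];cv2.imwrite('pics/w7.png',p);cv2.imwrite('pics/c7.png',cv2.resize(p[230:390,220:430],None,fx=3,fy=3,interpolation=2))
E
```

```text
clock: 11.55
position: [0.5394, -0.0201, 0.1259]
ee_rot: [0.681, 0.732, -0.001, 0.004]
ft_force: [-0.1, -0.9, 0.2]
grip_width: 0.586
[ 0.53939154 -0.02006548  0.1258514 ] 50.01807091786357 [-0.08647216 -0.89771391  0.23065144]
```

View pics/c7.png

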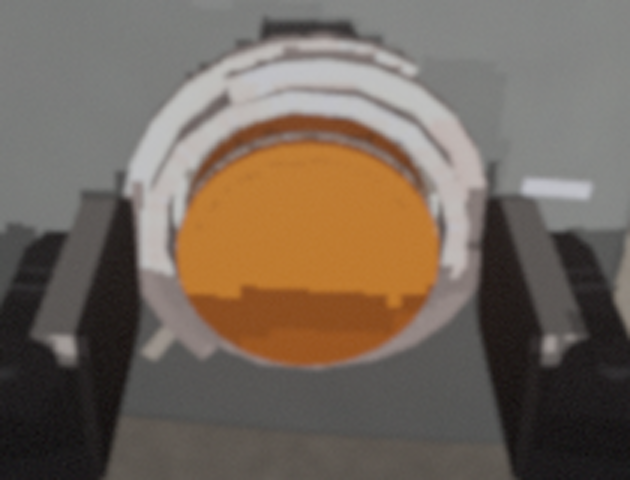

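```bash
python3 -m crank '0 0 -0.2 0 0 0 50; 0 0 -0.6 0 0 0 60; 0 0 -0.8 0 0 0 85; 0.4 0 -0.8 0 0 0 85; 0.4 0 -0.4 0 0 0 85; 0.2 0 0 0 0 0 85; 0 0 0 0 0 0 85; 0 0 0 0 0 0 85; 0 0 0 0 0 0 85; 0 0 0 0 0 0 85'
python3 - <<'E'
from h import *
o=get_obs();print(o['joint_pos'].round(3),o['position'],R.from_quat(o['ee_rot']).as_matrix().round(3).tolist())
p,d=camera('wrist');p=p[:,:,::-1];cv2.imwrite('pics/w8.png',p);np.save('pics/w8.npy',d)
np.savez('pics/w8o.npz',P=o['position'],q=o['ee_rot'])
E
```

```text
clock: 12.6
position: [0.5345, 0.0188, 0.2416]
ee_rot: [0.683, 0.731, -0.003, 0.004]
ft_force: [0.3, 0.3, -0.5]
grip_width: 0.993
[-0.838  0.216  0.811  1.819 -0.16   1.175  0.091] [0.53453117 0.0187731  0.24164888] [[-0.068, 0.998, 0.002], [0.998, 0.068, -0.009], [-0.009, 0.001, -1.0]]
```

View pics/w8.png

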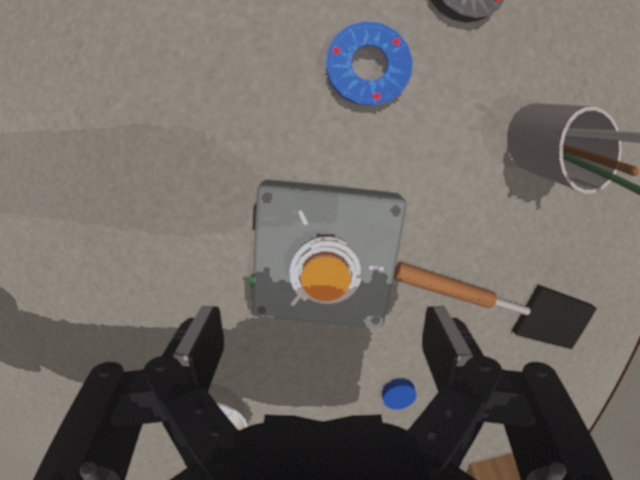

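Run:
```python
from h import *
p=cv2.imread('pics/w8.png');cv2.imwrite('pics/c8.png',cv2.resize(p[170:340,235:425],None,fx=4,fy=3.5,interpolation=2))
z=np.load('pics/w8o.npz');P,q=z['P'],z['q']
h=cv2.cvtColor(p,cv2.COLOR_BGR2HSV)
m=cv2.inRange(h,(10,150,60),(25,255,255));m[:240]=0;m[310:]=0;m[:,:280]=0;m[:,360:]=0
c=max(cv2.findContours(m,0,1)[0],key=cv2.contourArea);e=cv2.fitEllipse(c);print(e,cv2.boundingRect(c));print(w_at_z(*e[0],.057,P,q))
d=np.load('pics/w8.npy');mod=camera_model('wrist');H=np.array(mod['hand_eye'])
# points from depth on glass -> plane
m=cv2.erode(m,np.ones((5,5)));v,u=np.nonzero(m);D=d[v,u];ok=D>0;u,v,D=u[ok],v[ok],D[ok]
x=(u-mod['cx'])/mod['fx'];y=(v-mod['cy'])/mod['fy'];th=np.hypot(x,y);s=np.tan(th)/th
C=np.c_[x*s*D,-y*s*D,-D];W=R.from_quat(q).apply(C@H[:3,:3].T+H[:3,3])+P
A=np.c_[W[:,:2]-W[:,:2].mean(0),np.ones(len(W))];print(np.linalg.lstsq(A,W[:,2],rcond=None)[0],len(W),W[:,2].std())
```

```text
((325.2006530761719, 277.865478515625), (43.006370544433594, 47.597469329833984), 89.003662109375) (301, 256, 49, 44)
[ 0.54071687 -0.02055124  0.057     ]
[-0.0018684  -0.00202458  0.05933771] 1315 0.0006255810197302609
```

View pics/c8.png

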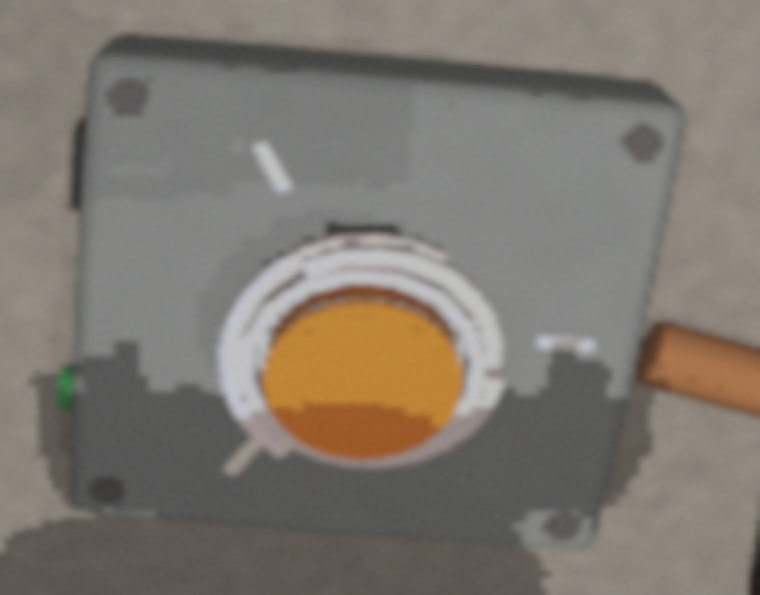

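```bash
python3 -m crank '0.8 0.47 0 0 0 0 85; 0.8 0.47 0 0 0 0 85; 0.8 0.47 0 0 0 0 85; 0.8 0.47 0 0 0 0 85; 0.8 0.47 0 0 0 0 85; 0.6 0.4 0 0 0 0 85; 0 0 0.3 0 0 -0.6 85; 0 0 0.2 0 0 -0.6 85; 0 0 0 0 0 -0.6 85; 0 0 0 0 0 0 85'
python3 - <<'E'
from h import *
z=np.load('pics/w8o.npz');P,q=z['P'],z['q']
a=[w_at_z(*u,.03,P,q) for u in((302.9,217.4),(376.4,268.4))];c=np.array([.5407,-.0206])
print([(np.degrees(np.arctan2(*(k[:2]-c)[::-1])),np.linalg.norm(k[:2]-c)) for k in a])
o=get_obs();print(o['joint_pos'].round(3),o['position'],R.from_quat(o['ee_rot']).as_matrix().round(3).tolist())
p,d=camera('wrist');p=p[:,:,::-1];cv2.imwrite('pics/w9.png',p);np.save('pics/w9.npy',d)
np.savez('pics/w9o.npz',P=o['position'],q=o['ee_rot'])
E
```

```text
clock: 13.65
position: [0.636, 0.2122, 0.2119]
ee_rot: [0.585, 0.811, -0.007, 0.002]
ft_force: [0.7, 0.4, 0.6]
grip_width: 0.994
[(np.float64(117.79928811445158), np.float64(0.043363653678874854)), (np.float64(-2.563103500130075), np.float64(0.043509579632141394))]
[-0.836  0.559  0.632  1.462 -0.326  1.238  0.153] [0.63600469 0.21217675 0.21185287] [[-0.316, 0.949, -0.006], [0.949, 0.316, -0.013], [-0.011, -0.01, -1.0]]
```

View pics/w9.png

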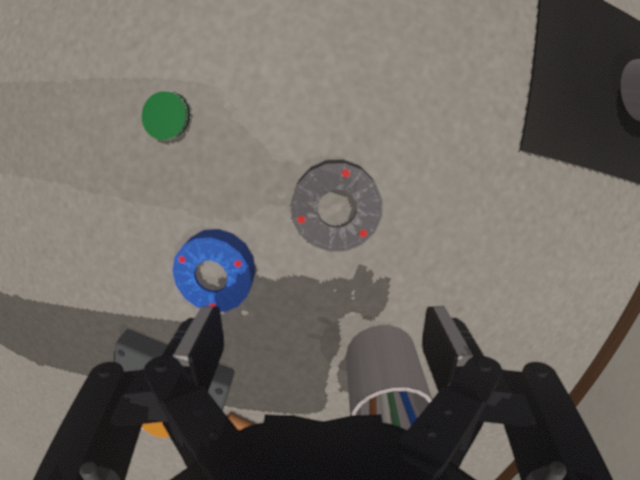

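Run:
```python
from h import *
p=cv2.imread('pics/w9.png');cv2.imwrite('pics/c9.png',cv2.resize(p[150:262,280:394],None,fx=5,fy=5,interpolation=2))
z=np.load('pics/w9o.npz');P,q=z['P'],z['q']
h=cv2.cvtColor(p,cv2.COLOR_BGR2HSV);m=cv2.inRange(h,(0,130,120),(10,255,255))|cv2.inRange(h,(170,130,120),(180,255,255));m[:150]=0;m[262:]=0;m[:,:280]=0;m[:,394:]=0
n,l,s,ce=cv2.connectedComponentsWithStats(m);print(s[1:].tolist(),ce[1:])
L=np.array([w_at_z(*x,.022,P,q) for x,k in zip(ce[1:],s[1:]) if k[4]>15]);c=L.mean(0)
print(c,[np.degrees(np.arctan2(*(k-c)[1::-1])) for k in L],np.linalg.norm(L-c,axis=1))
```

```text
[[342, 169, 8, 8, 46], [298, 216, 7, 7, 42], [359, 230, 8, 7, 46]] [[345.30434783 172.7826087 ]
 [300.83333333 219.04761905]
 [362.63043478 232.89130435]]
[0.6408281  0.22726149 0.022     ] [np.float64(95.4305464004139), np.float64(-144.53270937312203), np.float64(-24.682302986283165)] [0.02716416 0.02709247 0.02711332]
```

View pics/c9.png

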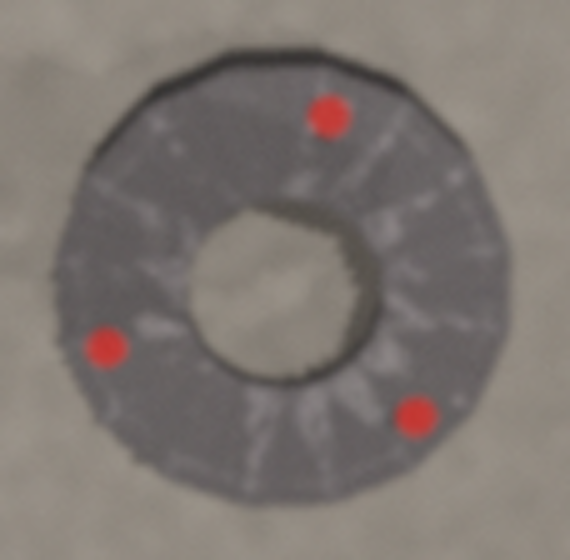

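```bash
python3 -m crank '0 0 0 -0.07 0.075 -0.25 85; 0.16 0.1 0.3 0 0 0 85; 0.16 0.09 0.5 0 0 0 85; 0 0 0.5 0 0 0 85; 0 0 0.5 0 0 0 85; 0 0 0.5 0 0 0 85; 0 0 0.4 0 0 0 85; 0 0 0 0 0 0 85; 0 0 0 0 0 0 85; 0 0 0 0 0 0 85'
python3 - <<'E'
from h import *
o=get_obs();M=R.from_quat(o['ee_rot']).as_matrix();print(o['position'],M.round(3).tolist(),np.degrees(np.arctan2(M[1,1],M[0,1])))
p,d=camera('wrist');p=p[:,:,::-1];cv2.imwrite('pics/w10.png',p)
D=np.array([.6393,.2268,.071])-o['position'];print(D@M/.04)
E
```

```text
clock: 14.7
position: [0.6387, 0.2295, 0.0954]
ee_rot: [0.581, 0.814, -0.001, -0.0]
ft_force: [-0.8, 0.3, -0.3]
grip_width: 0.999
[0.63871017 0.22954289 0.09540323] [[-0.325, 0.946, -0.002], [0.946, 0.325, -0.001], [-0.001, -0.002, -1.0]] 18.980547728289636
[-0.06931416 -0.00700813  0.6101348 ]
```

View pics/w10.png

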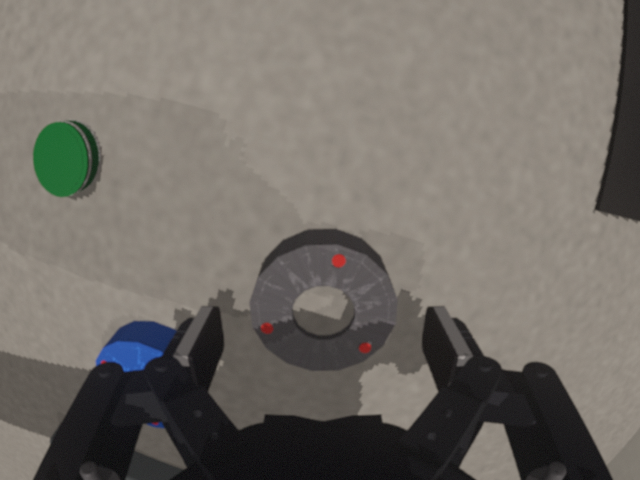

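Run:
```python
from h import *
p=cv2.imread('pics/w10.png');o=get_obs();P,q=o['position'],o['ee_rot']
h=cv2.cvtColor(p,cv2.COLOR_BGR2HSV);m=cv2.inRange(h,(0,130,90),(10,255,255))|cv2.inRange(h,(170,130,90),(180,255,255));m[:230]=0;m[370:]=0;m[:,:250]=0;m[:,400:]=0
n,l,s,ce=cv2.connectedComponentsWithStats(m);print(s[1:].tolist())
L=np.array([w_at_z(*x,.022,P,q) for x,k in zip(ce[1:],s[1:]) if k[4]>15]);c=L.mean(0)
M=R.from_quat(q).as_matrix()
print(c,(c-P)@M/.04,[np.degrees(np.arctan2(*(k-c)[1::-1])) for k in L],np.linalg.norm(L-c,axis=1))
```

```text
[[332, 254, 14, 14, 142], [261, 323, 12, 11, 107], [359, 343, 12, 10, 100]]
[0.64133557 0.22663879 0.022     ] [-0.0886024   0.03569368  1.84378414] [np.float64(95.50577506717363), np.float64(-144.4443808169244), np.float64(-24.47051821014981)] [0.02745205 0.02745138 0.02743103]
```

```bash
python3 -m crank '-0.04 0 0 0 0 -0.2 85; -0.04 0 0.2 0 0 0 85; 0 0 0.2 0 0 0 85; 0 0 0.2 0 0 0 85; 0 0 0 0 0 0 85; 0 0 0 0 0 0 75; 0 0 0 0 0 0 55; 0 0 0 0 0 0 55; 0 0 0 0 0 0 55; 0 0 0 0 0 0 55' 60
python3 - <<'E'
from h import *
o=get_obs();M=R.from_quat(o['ee_rot']).as_matrix();print(o['position'],M.round(3).tolist(),np.degrees(np.arctan2(M[1,1],M[0,1])),o['grip_width']*85.4,o['ft_force'])
p,d=camera('wrist');p=p[:,:,::-1];cv2.imwrite('pics/w11.png',p)
P,q=o['position'],o['ee_rot']
h=cv2.cvtColor(p,cv2.COLOR_BGR2HSV);m=cv2.inRange(h,(0,130,90),(10,255,255))|cv2.inRange(h,(170,130,90),(180,255,255));m[:250]=0;m[400:]=0;m[:,:240]=0;m[:,410:]=0
n,l,s,ce=cv2.connectedComponentsWithStats(m);print(s[1:].tolist())
L=np.array([w_at_z(*x,.022,P,q) for x,k in zip(ce[1:],s[1:]) if k[4]>15]);c=L.mean(0)
print(c,(c-P)@M/.04,[np.degrees(np.arctan2(*(k-c)[1::-1])) for k in L],np.linalg.norm(L-c,axis=1))
E
```

```text
clock: 15.75
position: [0.6413, 0.2265, 0.0722]
ee_rot: [0.569, 0.823, 0.001, 0.001]
ft_force: [-0.0, 1.0, -1.1]
grip_width: 0.76
[0.64128257 0.22650612 0.07221586] [[-0.353, 0.936, 0.002], [0.936, 0.353, 0.001], [0.0, 0.002, -1.0]] 20.687361713881852 64.88672221172526 [-0.02813729  1.0436007  -1.05126879]
[[334, 269, 17, 15, 193], [250, 345, 14, 12, 132], [362, 369, 14, 11, 120]]
[0.64226361 0.2270791  0.022     ] [0.00450882 0.02543839 1.25545203] [np.float64(95.65693257868413), np.float64(-144.43942725516823), np.float64(-24.432651725236045)] [0.02747692 0.02745396 0.02750544]
```

View pics/w11.png

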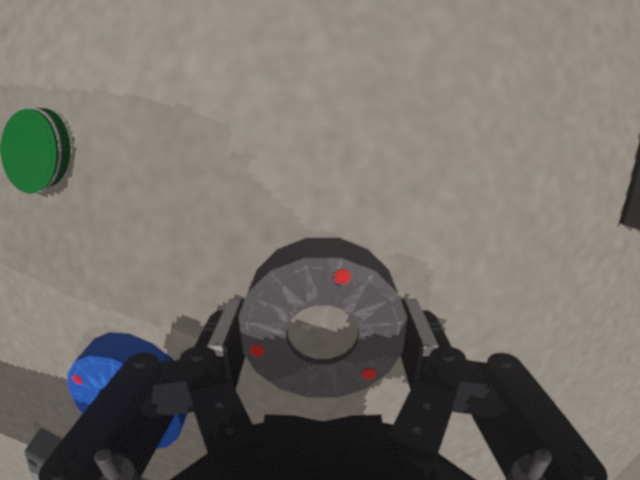

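```bash
python3 -m crank '0 0 -0.5 0 0 0 55; 0 0 -0.8 0 0 0 55; 0 0 -0.8 0 0 0 55; -0.5 -0.45 -0.4 0 0 0 55; -0.8 -0.75 0 0 0 0 55; -0.8 -0.75 0 0 0 0 55; -0.8 -0.75 0 0 0 0 55; -0.8 -0.75 0 0 0 0 55; -0.8 -0.75 0 0 0 0 55; -0.3 -0.3 0 0 0 0 55' 
python3 -m crank '0 0 0 0 0 -0.88 55; 0 0 0 0 0 -0.88 55; 0 0 0 0 0 -0.88 55; 0 0 0 0 0 -0.88 55; 0 0 0 0 0 -0.88 55; 0 0 0 0 0 -0.88 55; 0 0 0 0 0 0 55; 0 0 0 0 0 0 55; 0 0 0 0 0 0 55; 0 0 0 0 0 0 55'
cat > st.py <<'E'
from h import *
o=get_obs();M=R.from_quat(o['ee_rot']).as_matrix();print(round(o['clock'],2),o['position'].round(4),M.round(3).tolist(),'psi',np.degrees(np.arctan2(M[1,1],M[0,1])).round(2),'w',(o['grip_width']*85.4).round(1),'F',o['ft_force'].round(1),'T',o['torque'].round(2),'j',o['joint_pos'].round(2))
E
python3 - <<'E'
from st import *
D=np.array([.5393,-.0205,o['position'][2]])-o['position'];print(D@M/.04)
p,d=camera('wrist');p=p[:,:,::-1];cv2.imwrite('pics/w12.png',p)
E
```

```text
clock: 16.8
position: [0.5371, -0.0216, 0.1748]
ee_rot: [0.566, 0.825, 0.002, 0.0]
ft_force: [-0.4, -0.2, -1.2]
grip_width: 0.753
clock: 17.8
position: [0.5363, -0.0237, 0.1757]
ee_rot: [0.223, 0.975, 0.003, 0.001]
ft_force: [-0.6, 0.8, 0.1]
grip_width: 0.759Traceback (most recent call last):
  File "<stdin>", line 1, in <module>
  File "st.py", line 2, in <module>
    o=get_obs();M=R.from_quat(o['ee_rot']).as_matrix();print(round(o['clock'],2),o['position'].round(4),M.round(3).tolist(),'psi',np.degrees(np.arctan2(M[1,1],M[0,1])).round(2),'w',(o['grip_width']*85.4).round(1),'F',o['ft_force'].round(1),'T',o['torque'].round(2),'j',o['joint_pos'].round(2))
                                                                                                                                                                                     ^^^^^^^^^^^^^^^^^^^^^^^^^^^^
AttributeError: 'float' object has no attribute 'round'
```

```bash
cat > st.py <<'E'
from h import *
o=get_obs();M=R.from_quat(o['ee_rot']).as_matrix();print(round(o['clock'],2),o['position'].round(4),M.round(3).tolist(),'psi',np.degrees(np.arctan2(M[1,1],M[0,1])).round(2),'w',round(o['grip_width']*85.4,1),'F',o['ft_force'].round(1),'T',o['torque'].round(2),'j',o['joint_pos'].round(2))
E
python3 - <<'E'
from st import *
D=np.array([.5393,-.0205,o['position'][2]])-o['position'];print(D@M/.04)
p,d=camera('wrist');p=p[:,:,::-1];cv2.imwrite('pics/w12.png',p)
E
```

```text
17.8 [ 0.5363 -0.0237  0.1757] [[-0.9, 0.436, 0.004], [0.436, 0.9, 0.005], [-0.001, 0.006, -1.0]] psi 64.18 w 64.8 F [-0.6  0.8  0.1] T [-0.01 -0.03  0.  ] j [-0.56  0.28  0.59  1.88 -0.18  1.04  1.24]
[-0.03380419  0.10402706  0.00069116]
```

View pics/w12.png

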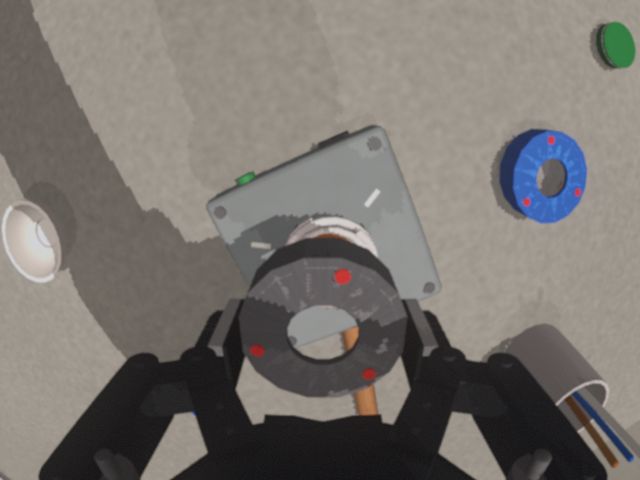

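Run:
```python
from h import *
p=cv2.imread('pics/w12.png');cv2.imwrite('pics/c12.png',cv2.resize(p[120:300,200:445],None,fx=3,fy=3,interpolation=2))
o=get_obs();P,q=o['position'],o['ee_rot']
c=(.5393,-.0205)
a=np.radians([-2.2,117.8,237.8]);w=wproj(np.c_[c[0]+.0433*np.cos(a),c[1]+.0433*np.sin(a),0*a+.030],P,q);print(w.round(1),((w-[200,120])*3).round(0))
```

```text
[[352.1 305.2]
 [369.5 195.9]
 [257.9 243. ]] [[456. 556.]
 [509. 228.]
 [174. 369.]]
```

View pics/c12.png

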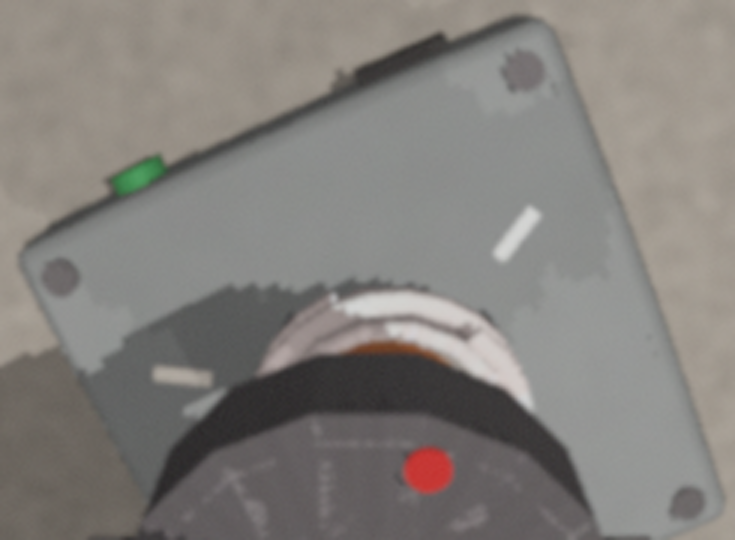

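```bash
python3 -m crank '-0.07 0.12 0 0 0 0.15 55; 0 0 0.3 0 0 0 55; 0 0 0.3 0 0 0 55; 0 0 0.3 0 0 0 55; 0 0 0.1 0 0 0 55; 0 0 0 0 0 0 55; 0 0 0 0 0 0 55; 0 0 0 0 0 0 55; 0 0 0 0 0 0 55; 0 0 0 0 0 0 55'
python3 - <<'E'
from st import *
P,q=o['position'],o['ee_rot']
p,d=camera('wrist');p=p[:,:,::-1];cv2.imwrite('pics/w13.png',p);cv2.imwrite('pics/c13.png',cv2.resize(p[150:330,200:445],None,fx=3,fy=3,interpolation=2))
p,d=camera('top');cv2.imwrite('pics/t13.png',p[:,:,::-1])
c=(.5412,-.0196)
a=np.radians([-2.2,117.8,237.8]);w=wproj(np.c_[c[0]+.0433*np.cos(a),c[1]+.0433*np.sin(a),0*a+.030],P,q);print(w.round(1),((w-[200,150])*3).round(0))
E
```

```text
clock: 18.85
position: [0.5412, -0.02, 0.1315]
ee_rot: [0.235, 0.972, 0.002, 0.001]
ft_force: [-0.1, -0.1, -1.0]
grip_width: 0.755
18.85 [ 0.5412 -0.02    0.1315] [[-0.889, 0.458, 0.003], [0.458, 0.889, 0.004], [-0.001, 0.005, -1.0]] psi 62.76 w 64.5 F [-0.1 -0.1 -1. ] T [ 0.    0.01 -0.  ] j [-0.54  0.35  0.58  1.9  -0.24  0.96  1.24]
[[353.5 341.1]
 [371.9 212.4]
 [237.6 271.9]] [[460. 573.]
 [516. 187.]
 [113. 366.]]
```

View pics/c13.png

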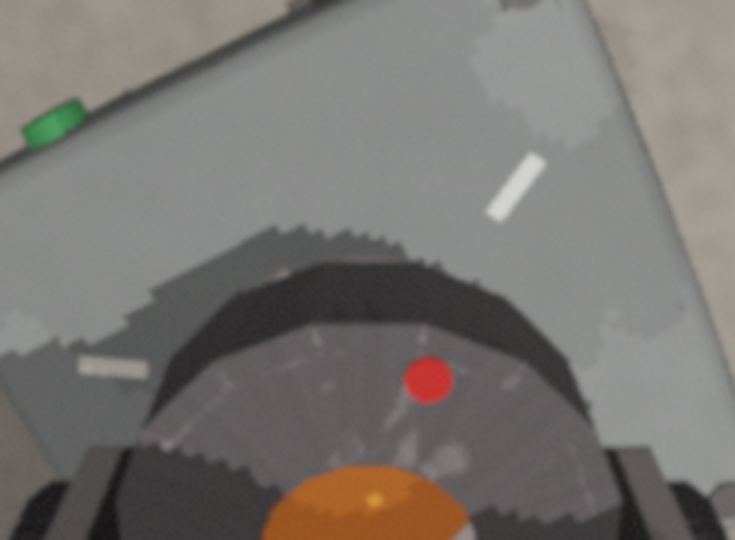

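```bash
python3 -m crank '0.008 -0.012 0 0 0 0 55; 0 0 0.04 0 0 0 55; 0 0 0.04 0 0 0 55; 0 0 0.04 0 0 0 55; 0 0 0.04 0 0 0 55; 0 0 0.02 0 0 0 55; 0 0 0 0 0 0 55; 0 0 0 0 0 0 55; 0 0 0 0 0 0 55; 0 0 0 0 0 0 55' 
python3 st.py
```

```text
clock: 19.95
position: [0.5407, -0.0202, 0.1237]
ee_rot: [0.235, 0.972, 0.003, 0.001]
ft_force: [0.2, -0.8, -1.4]
grip_width: 0.756
19.95 [ 0.5407 -0.0202  0.1237] [[-0.889, 0.457, 0.003], [0.458, 0.889, 0.005], [-0.001, 0.005, -1.0]] psi 62.77 w 64.5 F [ 0.2 -0.8 -1.4] T [-0.05  0.06 -0.01] j [-0.53  0.36  0.57  1.9  -0.25  0.94  1.25]
```

```bash
python3 -m crank '0 0 0.02 0 0 0 55; 0 0 0.02 0 0 0 55; 0 0 0.02 0 0 0 55; 0 0 0.02 0 0 0 55; 0 0 0 0 0 0 55; 0 0 0 0 0 0 55; 0 0 0 0 0 0 55; 0 0 0 0 0 0 55; 0 0 0 0 0 0 55; 0 0 0 0 0 0 55' 
python3 st.py
```

```text
clock: 20.95
position: [0.5408, -0.0202, 0.1203]
ee_rot: [0.235, 0.972, 0.003, 0.001]
ft_force: [0.1, 0.6, 0.0]
grip_width: 0.755
20.95 [ 0.5408 -0.0202  0.1203] [[-0.889, 0.457, 0.003], [0.457, 0.889, 0.005], [-0.001, 0.006, -1.0]] psi 62.77 w 64.5 F [0.1 0.6 0. ] T [-0.08 -0.03  0.02] j [-0.53  0.37  0.57  1.91 -0.25  0.93  1.25]
```

```bash
python3 -m crank '0 0 0.006 0 0 0.4 55; 0 0 0.006 0 0 0.5 55; 0 0 0.006 0 0 0.5 55; 0 0 0.006 0 0 0.5 55; 0 0 0.006 0 0 0.5 55; 0 0 0.006 0 0 0.5 55; 0 0 0 0 0 0 55; 0 0 0 0 0 0 55; 0 0 0 0 0 0 55; 0 0 0 0 0 0 55' 
python3 st.py
```

```text
clock: 21.95
position: [0.5407, -0.0208, 0.119]
ee_rot: [0.431, 0.902, 0.003, 0.001]
ft_force: [-0.8, -0.6, -1.0]
grip_width: 0.752
21.95 [ 0.5407 -0.0208  0.119 ] [[-0.628, 0.778, 0.003], [0.778, 0.628, 0.004], [0.001, 0.005, -1.0]] psi 38.93 w 64.3 F [-0.8 -0.6 -1. ] T [-0.03  0.01  0.02] j [-0.6   0.39  0.65  1.91 -0.29  0.94  0.87]
```

```bash
python3 -m crank '0 0 0.01 0 0 0.8 55; 0 0 0.01 0 0 0.8 55; 0 0 0.01 0 0 0.8 55; 0 0 0.01 0 0 0.8 55; 0 0 0.01 0 0 0.8 55; 0 0 0.01 0 0 0.8 55; 0 0 0.01 0 0 0.8 55; 0 0 0 0 0 0 55; 0 0 0 0 0 0 55; 0 0 0 0 0 0 55'
python3 - <<'E'
from st import *
p,d=camera('wrist');p=p[:,:,::-1];cv2.imwrite('pics/w14.png',p)
E
```

```text
clock: 22.95
position: [0.5397, -0.0204, 0.1156]
ee_rot: [0.748, 0.664, 0.002, -0.002]
ft_force: [-0.6, -0.5, -1.5]
grip_width: 0.757
22.95 [ 0.5397 -0.0204  0.1156] [[0.119, 0.993, 0.001], [0.993, -0.119, 0.005], [0.005, 0.0, -1.0]] psi -6.84 w 64.7 F [-0.6 -0.5 -1.5] T [-0.04  0.06  0.  ] j [-0.72  0.44  0.82  1.92 -0.4   0.95  0.16]
```

View pics/w14.png

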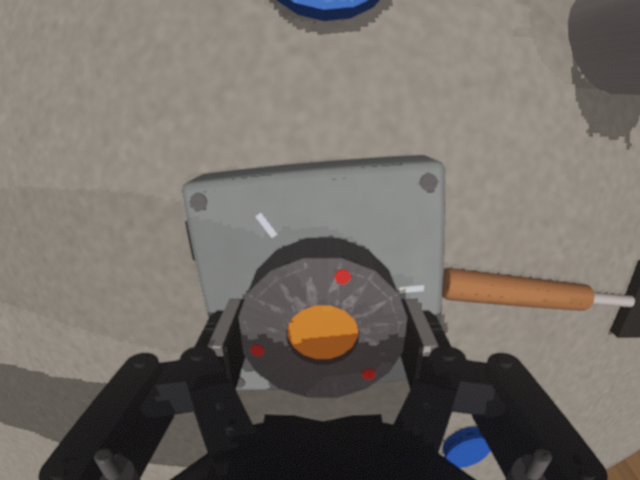

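```bash
python3 -m crank '0 0 0.006 0 0 0.8 55; 0 0 0.006 0 0 0.8 55; 0 0 0.006 0 0 0.8 55; 0 0 0.006 0 0 0.8 55; 0 0 0.006 0 0 0.8 55; 0 0 0.006 0 0 0.6 55; 0 0 0 0 0 0 55; 0 0 0 0 0 0 55; 0 0 0 0 0 0 55; 0 0 0 0 0 0 55' 
python3 st.py
```

```text
clock: 24.0
position: [0.5384, -0.0214, 0.1133]
ee_rot: [0.92, 0.391, 0.001, -0.003]
ft_force: [0.7, -0.1, -2.7]
grip_width: 0.753
24.0 [ 0.5384 -0.0214  0.1133] [[0.694, 0.72, -0.001], [0.72, -0.694, 0.006], [0.004, -0.005, -1.0]] psi -43.97 w 64.3 F [ 0.7 -0.1 -2.7] T [ 0.01 -0.03  0.03] j [-0.83  0.5   0.96  1.93 -0.51  0.97 -0.4 ]
```

```bash
python3 -m crank '0.03 0.004 0 0 0 0 55; 0 0 0.006 0 0 0.6 55; 0 0 0.006 0 0 0.6 55; 0 0 0.006 0 0 0.6 55; 0 0 0.006 0 0 0.5 55; 0 0 0 0 0 0.3 55; 0 0 0 0 0 0 55; 0 0 0 0 0 0 55; 0 0 0 0 0 0 55; 0 0 0 0 0 0 55' 
python3 st.py
```

```text
clock: 25.0
position: [0.5386, -0.0215, 0.1119]
ee_rot: [0.976, 0.216, -0.001, -0.003]
ft_force: [0.2, -0.7, -1.9]
grip_width: 0.754
25.0 [ 0.5386 -0.0215  0.1119] [[0.907, 0.421, -0.003], [0.421, -0.907, 0.006], [-0.0, -0.007, -1.0]] psi -65.11 w 64.4 F [ 0.2 -0.7 -1.9] T [-0.23  0.02 -0.08] j [-0.88  0.55  1.04  1.93 -0.58  1.   -0.71]
```

```bash
python3 -m crank '0 0 0 0 0 0.25 55; 0 0 0 0 0 0.25 55; 0 0 0 0 0 0.25 55; 0 0 0 0 0 0 55; 0 0 0 0 0 0 55; 0 0 0 0 0 0 55; 0 0 0 0 0 0 55; 0 0 0 0 0 0 55; 0 0 0 0 0 0 55; 0 0 0 0 0 0 55' 
python3 st.py
```

```text
clock: 26.0
position: [0.5381, -0.0216, 0.1118]
ee_rot: [0.987, 0.161, -0.002, -0.003]
ft_force: [-1.6, -0.4, -1.1]
grip_width: 0.755
26.0 [ 0.5381 -0.0216  0.1118] [[0.948, 0.318, -0.005], [0.318, -0.948, 0.005], [-0.003, -0.006, -1.0]] psi -71.45 w 64.5 F [-1.6 -0.4 -1.1] T [-0.41  0.24  0.16] j [-0.89  0.57  1.06  1.93 -0.6   1.01 -0.8 ]
```

```bash
python3 -m crank '0 0 0 0 0 0.2 55; 0 0 0 0 0 0 55; 0 0 0 0 0 0 55; 0 0 0 0 0 0.2 55; 0 0 0 0 0 0 55; 0 0 0 0 0 0 55; 0 0 0 0 0 0 55; 0 0 0 0 0 0 55; 0 0 0 0 0 0 55; 0 0 0 0 0 0 55'
python3 - <<'E'
from st import *
p,d=camera('wrist');p=p[:,:,::-1];cv2.imwrite('pics/w15.png',p)
E
```

```text
clock: 27.0
position: [0.5379, -0.0215, 0.1117]
ee_rot: [0.991, 0.132, -0.002, -0.003]
ft_force: [-2.1, -0.4, -0.7]
grip_width: 0.755
27.0 [ 0.5379 -0.0215  0.1117] [[0.965, 0.261, -0.005], [0.261, -0.965, 0.005], [-0.004, -0.006, -1.0]] psi -74.84 w 64.4 F [-2.1 -0.4 -0.7] T [-0.53  0.32  0.46] j [-0.9   0.58  1.08  1.93 -0.61  1.01 -0.85]
```

View pics/w15.png

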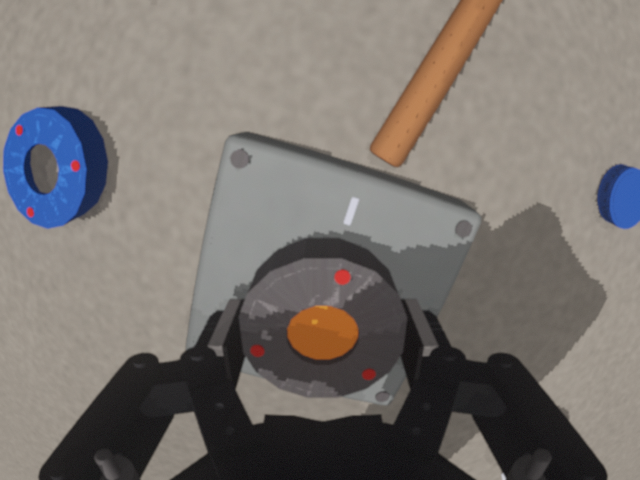

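```bash
python3 -m crank '0 0 0 0 0 0.2 55; 0 0 0 0 0 0 55; 0 0 0 0 0 0 55; 0 0 0 0 0 0.1 55; 0 0 0 0 0 0 55; 0 0 0 0 0 0 55; 0 0 0 0 0 0 55; 0 0 0 0 0 0 55; 0 0 0 0 0 0 55; 0 0 0 0 0 0 55' 
python3 st.py
```

```text
clock: 28.05
position: [0.5379, -0.0213, 0.1117]
ee_rot: [0.994, 0.11, -0.003, -0.003]
ft_force: [-2.5, -0.9, 1.0]
grip_width: 0.757
28.05 [ 0.5379 -0.0213  0.1117] [[0.976, 0.219, -0.006], [0.219, -0.976, 0.004], [-0.005, -0.006, -1.0]] psi -77.34 w 64.6 F [-2.5 -0.9  1. ] T [-0.58  0.39  0.9 ] j [-0.91  0.59  1.09  1.93 -0.62  1.02 -0.89]
```

```bash
python3 -m crank '0 0 0 0 0 0 66; 0 0 0 0 0 0 68; 0 0 0 0 0 0 74; 0 0 0 0 0 0 85; 0 0 0 0 0 0 85; 0 0 0 0 0 0 85; 0 0 -0.2 0 0 0 85; 0 0 -0.5 0 0 0 85; 0 0 -0.8 0 0 0 85; 0 0 -0.8 0 0 0 85' 
python3 -m crank '0 0 -0.6 0 0 0 85; 0.4 0 0 0 0 0 85; 0.4 0 0 0 0 0 85; 0 0 0 0 0 0 85; 0 0 0 0 0 0 85; 0 0 0 0 0 0 85; 0 0 0 0 0 0 85; 0 0 0 0 0 0 85; 0 0 0 0 0 0 85; 0 0 0 0 0 0 85'
python3 - <<'E'
from st import *
P,q=o['position'],o['ee_rot']
p,d=camera('wrist');p=p[:,:,::-1];cv2.imwrite('pics/w16.png',p)
h=cv2.cvtColor(p,cv2.COLOR_BGR2HSV);m=cv2.inRange(h,(0,150,90),(8,255,255))|cv2.inRange(h,(170,130,90),(180,255,255));m[:,:250]=0;m[:,400:]=0;m[:200]=0;m[350:]=0
n,l,s,ce=cv2.connectedComponentsWithStats(m);print(s[1:].tolist())
L=np.array([w_at_z(*x,.062,P,q) for x,k in zip(ce[1:],s[1:]) if k[4]>12]);c=L.mean(0)
print(c,[np.degrees(np.arctan2(*(k-c)[1::-1])) for k in L],np.linalg.norm(L-c,axis=1))
# depth heights of ring top
mod=camera_model('wrist');H=np.array(mod['hand_eye'])
v,u=np.mgrid[180:360,240:410];v=v.ravel();u=u.ravel();D=d[v,u];ok=D>0;u,v,D=u[ok],v[ok],D[ok]
x=(u-mod['cx'])/mod['fx'];y=(v-mod['cy'])/mod['fy'];th=np.hypot(x,y);S=np.tan(th)/th
W=R.from_quat(q).apply(np.c_[x*S*D,-y*S*D,-D]@H[:3,:3].T+H[:3,3])+P
r=np.hypot(*(W[:,:2]-c[:2]).T)
for n,a,b in(('glass',0,.011),('ring',.018,.030)):
    k=(r>a)&(r<b);A=np.c_[W[k,:2]-W[k,:2].mean(0),np.ones(k.sum())];f=np.linalg.lstsq(A,W[k,2],rcond=None)[0];print(n,f.round(4),k.sum())
k=(r>.05)&(r<.058);print('box',np.median(W[k,2]))
p,d=camera('top');cv2.imwrite('pics/t16.png',p[:,:,::-1])
p,d=camera('side');cv2.imwrite('pics/s16.png',p[:,:,::-1])
E
```

```text
clock: 29.05
position: [0.5374, -0.0222, 0.2055]
ee_rot: [0.994, 0.107, -0.004, -0.003]
ft_force: [0.6, 0.7, 0.9]
grip_width: 0.997
clock: 30.05
position: [0.569, -0.0173, 0.2374]
ee_rot: [0.994, 0.106, -0.001, -0.004]
ft_force: [-0.2, -0.6, -0.8]
grip_width: 1.001
30.05 [ 0.569  -0.0173  0.2374] [[0.978, 0.21, -0.002], [0.21, -0.978, 0.008], [-0.001, -0.008, -1.0]] psi -77.87 w 85.5 F [-0.2 -0.6 -0.8] T [ 0.03 -0.02 -0.04] j [-0.97  0.49  1.21  1.74 -0.49  1.25 -1.  ]
[[327, 237, 6, 7, 38], [282, 280, 7, 7, 35], [343, 294, 7, 6, 35]]
[ 0.53971091 -0.02055037  0.062     ] [np.float64(-1.931914299826815), np.float64(118.1803649687947), np.float64(-121.82440543526984)] [0.02713254 0.02716058 0.02710049]
glass [-0.0028  0.0018  0.0591] 636
ring [-0.0036 -0.0025  0.0629] 3070
box 0.031028360026889204
```

View pics/w16.png

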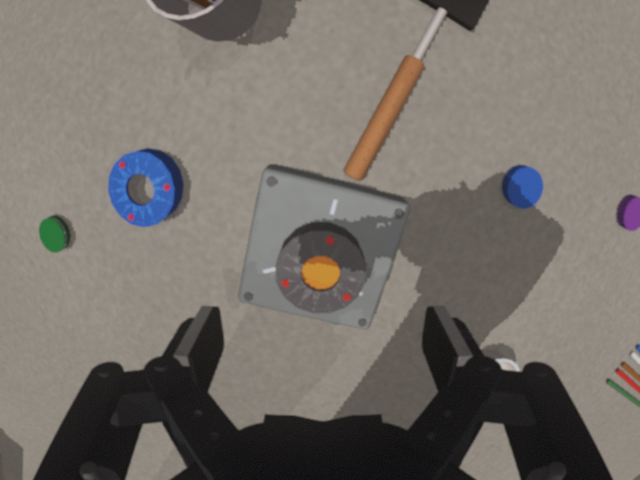

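View pics/s16.png

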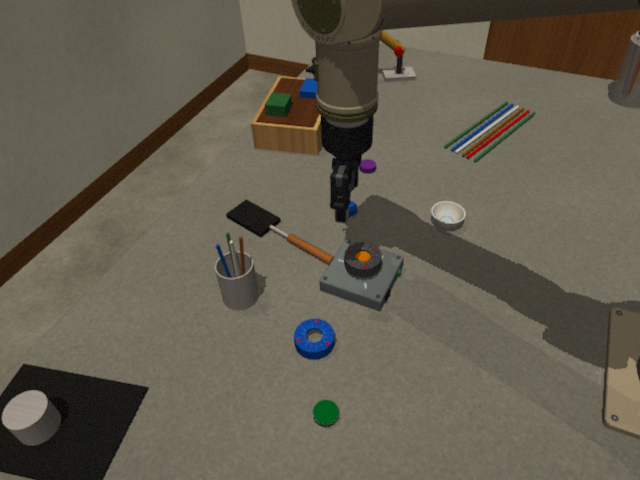

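```bash
python3 -c "
from workcell import hand_in; print(hand_in())"
```

```text
the job is handed in; nothing more can be done
None
```

The amber glass is in the cell with the ring screwed down on it. I handed the job in at about 30 s of the 72 s.

**What I did:** I dropped the amber glass flat into the cell. I set the ring over the collar with its lugs about 20° counter-clockwise of the ridge starts. I then turned it clockwise about 140° in a single hold. The last torque reading was 0.9 N m (snug is 0.7), and I let go and backed away.

**Last checks, from the wrist camera:**

| Check | Reading | Expected or limit |
|---|---|---|
| Ring top height | 62.9 mm | 62 mm |
| Glass top height | 59.1 mm | 58 mm |
| Box top height (depth check) | 31.0 mm | 30 mm |
| Ring tilt | about 0.004 rad | under 0.06 rad |
| Glass tilt | about 0.003 rad | under 0.06 rad |
| Ring off the collar axis | about 1 mm | under 3 mm |

All three heights read about 1 mm high, so I take that as a depth offset and the ring as home. The ring shifted by no more than about 0.5° when released. In the last views the bystanders look unmoved and the gripper is clear of everything.

**What I could not confirm:**
- **Press on the glass:** I have no direct reading of this force. I infer it from torque that began to rise near the expected tightening angle. The ring stopped about 2° short of the stop, so I put that torque down to the glass.
- **Viewer position:** the top and wrist cameras disagreed on it by 1 to 2 mm, so I aligned the glass and ring using wrist views.

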